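# Pack the last test pins and scan the job sheet

### The arm

A 6-joint arm with a two-finger parallel gripper is mounted at the origin on the work surface. World frame = base frame: x ahead of the robot, y to its left, z up, the work surface at z = 0. Lengths are in m, angles in degrees, forces in N, time in s.
With the tool pointing down it reaches from about 0.3 to 0.75 m from the base axis. Payload 8.5 kg.
Tool frame: the origin (TCP) lies at the very end of the fingers, on their centre line; the grasp point (between the pads) lies 19 mm behind it (env.pinch_z is the distance from the TCP to the grasp point, in m); z points along the fingers, y is the line along which they close (so a half turn about z gives the same grasp; the last joint's range is limited). The gripper opens to 85 mm and grips with 20 to 120 N. Pads are 22 mm wide; open, the fingers measure 114 mm over their backs; the gripper's body (76 mm by 85 mm) begins 54 mm behind the grasp point. The pads swing forward as they close: fully open they stand 13 mm farther back than shut.
Start: joints at [62.034, 21.807, 74.336, -0, 83.858, -12.336], TCP at [0.148, 0.53, 0.231] pointing down, gripper open.
Joint ranges: [-178.18, 178.18], [-50.72, 133.34], [12.68, 142.11], [-81.47, 261.47], [9.98, 163.14], [-165.26, 165.26]. Speed limits (degrees/s): [136.94, 136.94, 180, 180, 180, 180].

### API

Orientations are given as a 3x3 rotation matrix whose columns are the frame's x, y, z axes.
In Python, from rig import env, viewer gives the robot as it stands.
- The arm moves only by the tool drive_tool, never from a script. Its argument "series" is a list of rows, each a list of 3 entries, a list of its own where there are three numbers: the shift along the tool's x, y, z in m, then the turn about the tool's z in degrees, then the finger opening in m, from 0 to 0.0854. A call has 1 to 20 rows; each row is the pose to reach, as a shift and turn from the pose commanded when the call began, along the tool's axes at that moment; what a row does not reach only later rows make up. A row lasts 1/10 s, in which the tool goes at most 50 mm and 8.59 degrees, less where a joint would pass 70% of its speed; a pose out of reach is approached as far as the arm can. A call with a gripper value outside its range is refused whole. The fingers move at their own pace and stop on an object; "newtons" is the grip in N (left out, the last holds). Time passes only in rows, so rows that repeat a pose let the fingers close. It gives the time, the measured TCP pose, the force, the opening and the grip force at its end, in the units of the state.
- env.observe(): the state, without advancing time (a new reading comes with each control period).
- viewer.get_image(name): name is "scene" or "top"; returns a dict with "img" (420x560x3 uint8, red, green, blue), "depth" (420x560 float32, m along the optical axis (not along the pixel's ray), 0 where there is no reading), "camera_matrix" (3x3 intrinsics, pixels), "rvec" (rotation vector, rad) and "tvec" (3), from world to camera coordinates, as OpenCV has them. Camera axes: x right, y down, z forward; pixel columns grow to the right and rows downward; lengths in m; the calibration is good to about 2 mm. A picture is of the moment at which its call begins.
- env.close_job(): hands the job in; it is judged then, once.
The state is a dict: "time_s": time; "q": joint angles; "qvel": joint speeds; "joint_efforts": joint torques, N m; "position": TCP position; "tool_rot": TCP orientation; "ft_force": force on the tool from outside, world axes, zero at the start; "wrist_torque": the same for the moment, N m; "grip_width": finger opening in m; "gripper_force": force on a finger pad.
Only numpy, scipy, OpenCV 4.12 (cv2) and the standard library are available. Lean on these libraries where they do the work, as an engineer would, in place of code of your own. Each camera call takes 0.05 s, during which the arm holds its last target. There are 200 camera calls.

### The job

Finish this lot of hardness-test pins: stand the two loose steel pins from the bench upright in the two empty cells of the divided crate, one to a cell, set down and not dropped. Then draw the hand scanner up out of its charging cradle, tip its nose down by about half a right angle or more and hold it in the air with its window some 15 cm from the square code on the job sheet, looking straight at the code. Finish like that, still holding the scanner steady on the code and clear of everything else; leave the other things on the bench and the pins already packed where they are.

Things in the scene. Friction and masses are not known exactly. Their poses are not given: they have to be found in the camera images.
- pin_a: Stepped steel test pin, about 440 g: round body 36 mm diameter, 44 mm high, and on it a round journal 20 mm diameter, 38 mm long; 82 mm tall in all. Origin at the centre of its underside, z up its axis. Stands on the bench at the start, outside the crate; one of the two to be packed. Best gripped by the journal.
- pin_b: Stepped steel test pin, about 440 g: round body 36 mm diameter, 44 mm high, and on it a round journal 20 mm diameter, 38 mm long; 82 mm tall in all. Origin at the centre of its underside, z up its axis. Stands on the bench at the start, outside the crate; the other one to be packed (the two are alike).
- crate: Divided wooden crate, fixed to the bench: 118 mm (x) by 174 mm (y), 46 mm high; walls, dividers and floor 6 mm thick, 2 cells along x by 3 along y, each cell 50 mm square inside, 56 mm apart centre to centre. Origin under its centre. Four cells are full at the start, two are empty.
- cell_near (a point): Centre of the floor of the first empty cell, 6 mm above the bench. In the crate's axes it is at x -28, y 0 mm.
- cell_far (a point): Centre of the floor of the second empty cell, 6 mm above the bench. In the crate's axes it is at x +28, y +56 mm.
- scanner: Cordless pistol-shaped scanner, about 240 g, 154 mm tall, upright in the cradle, nose roughly towards the robot. Origin under the handle; x = way the nose looks, z = up. Handle 42 (x) by 34 (y) mm, z 0 to 112. Head: rear body 46 mm wide (y), x -55 to 30, z 112 to 154, flat sides; nose 64 mm wide, x 30 to 66, z 110 to 156. Centre of mass x 7, z 104. Can be gripped across the rear body from above.
- scanner_head (a point): Point on the scanner in the middle of the head's height, straight above the handle: at x 0, y 0, z 133 mm of the scanner; a good place to grip across the 46 mm width. Axes as the scanner's.
- scanner_window (a point): Centre of the flat reading window on the front of the nose: at x +66, y 0, z 133 mm of the scanner. Axes as the scanner's; the scanner reads along its own +x, straight out of the window.
- scanner_foot (a point): Centre of the underside of the scanner's handle (the scanner's origin).
- cradle: Charging cradle, fixed: foot plate 130 (x -53 to 77) by 92 mm, 12 mm thick, with an open-topped cup (46 by 38 mm inside, walls 6 mm, floor 12 mm and rim 57 mm above the bench) round the lowest 45 mm of the scanner's handle, 2 mm clear on every side; no latch: the scanner comes straight up. Origin on the bench under the cup's centre; axes as the standing scanner's.
- clipboard: Small wooden clipboard with the job sheet, fixed flat on the bench: 232 mm (x) by 162 mm (y), 4 mm thick, a steel clip 13 mm high at its +x end. Origin under its centre, z up.
- code (a point): Centre of the black square code, 38 mm wide, printed on the job sheet: at x -75, y 0 mm of the clipboard (the end nearer the robot), about 5 mm above the bench. It faces straight up.
- pin_c: Stepped steel test pin, about 440 g: round body 36 mm diameter, 44 mm high, and on it a round journal 20 mm diameter, 38 mm long; 82 mm tall in all. Origin at the centre of its underside, z up its axis. Already packed: stands in the crate's cell at about x -28, y -56 mm of the crate. Leave it there.
- pin_d: Stepped steel test pin, about 440 g: round body 36 mm diameter, 44 mm high, and on it a round journal 20 mm diameter, 38 mm long; 82 mm tall in all. Origin at the centre of its underside, z up its axis. Already packed: stands in the crate's cell at about x -28, y +56 mm of the crate. Leave it there.
- pin_e: Stepped steel test pin, about 440 g: round body 36 mm diameter, 44 mm high, and on it a round journal 20 mm diameter, 38 mm long; 82 mm tall in all. Origin at the centre of its underside, z up its axis. Already packed: stands in the crate's cell at about x +28, y -56 mm of the crate. Leave it there.
- pin_f: Stepped steel test pin, about 440 g: round body 36 mm diameter, 44 mm high, and on it a round journal 20 mm diameter, 38 mm long; 82 mm tall in all. Origin at the centre of its underside, z up its axis. Already packed: stands in the crate's cell at about x +28, y 0 mm of the crate. Leave it there.
- pen: Black pen, 138 mm long, 10 mm thick, lying on the clipboard beside the sheet's ruled table. Origin under its centre. Leave it alone.
- test_block: Flat round steel hardness test block, 62 mm diameter, 15 mm high, on the bench. Origin under its centre. Leave it alone.
- flat_anvil: Mushroom-shaped steel anvil standing upside down: disc 64 mm diameter and 13 mm high with a 19 mm stem up to 45 mm. Origin under its centre. Leave it alone.
- v_anvil: Short round steel anvil with a V-groove block on top, 39 mm diameter, 35 mm high. Origin under its centre. Leave it alone.
- loupe: Black magnifier loupe, 34 mm diameter, 36 mm high, standing on the bench. Origin under its centre. Leave it alone.
Not all that is in view belongs to the job. What is shaped like the pin_a but orange or yellow is not meant.

How it is judged (in metres and radians):
On the way, in this order (a step that is already met when the one before it is completed fails the run):
1. both loose pins stand in the two empty cells, one in each, let go ((((horizontal distance between pin_a and cell_near below 0.012 m and z of pin_a in the frame of cell_near below 0.004 m and angle between pin_a's own z axis and vertical below 0.1 rad) and (horizontal distance between pin_b and cell_far below 0.012 m and z of pin_b in the frame of cell_far below 0.004 m and angle between pin_b's own z axis and vertical below 0.1 rad)) or ((horizontal distance between pin_b and cell_near below 0.012 m and z of pin_b in the frame of cell_near below 0.004 m and angle between pin_b's own z axis and vertical below 0.1 rad) and (horizontal distance between pin_a and cell_far below 0.012 m and z of pin_a in the frame of cell_far below 0.004 m and angle between pin_a's own z axis and vertical below 0.1 rad))) and contact force between the fingers and pin_a below 0.1 N and linear speed of each of pin_a, pin_b below 0.05 m/s and contact force between the fingers and pin_b below 0.1 N), for 0.2 s.
2. the scanner is in the fingers and clear of its cradle, lifted out of the cup (contact force between the fingers and scanner above 1 N and z of scanner in the frame of cradle above 0.059 m), for 0.1 s.
3. the scanner is held in the air, nose down, its window aimed at the code (contact force between the fingers and scanner above 1 N and contact force between scanner and cradle below 0.1 N and contact force between scanner and crate below 0.1 N and contact force between scanner and clipboard below 0.1 N and x of code in the frame of scanner_window between 0.08 and 0.22 m and y of code in the frame of scanner_window between -0.035 and 0.035 m and z of code in the frame of scanner_window between -0.035 and 0.035 m and angle between scanner's own x axis and vertical above 2.094 rad and height (world z) of scanner_foot above 0.025 m), for 0.3 s.
At the end, for the whole second after the job is handed in: Both pins upright (6 deg) on the floors of the two empty cells, within 12 mm of centre, released. Scanner held still, touching nothing else, handle foot over 25 mm up, nose 30 deg or more below level, code 80 to 220 mm from the window, within 35 mm of its line of sight. Other things within 30 mm (all of step 1 and all of step 3 and linear speed of scanner below 0.05 m/s and angular speed of scanner below 0.25 rad/s and distance of each of pin_c, pin_d, pin_e, pin_f, pen, test_block, flat_anvil, v_anvil, loupe from where it was at the start of the episode below 0.03 m and angle between each of pin_c, pin_d, pin_e, pin_f, pen, test_block, flat_anvil, v_anvil, loupe's own z axis and vertical below 0.15 rad); the arm keeps its last pose, push and grip.
It fails at once if a pin or the scanner is dropped or flung (faster than 0.7 m/s out of the fingers) ((linear speed of pin_a above 0.7 m/s and contact force between the fingers and pin_a below 0.05 N) or (linear speed of pin_b above 0.7 m/s and contact force between the fingers and pin_b below 0.05 N) or (linear speed of scanner above 0.7 m/s and contact force between the fingers and scanner below 0.05 N)).
It fails at once if a packed pin or another thing on the bench is shoved more than 30 mm or knocked over ((distance of pin_c from where it was at the start of the episode above 0.03 m or angle between pin_c's own z axis and vertical above 0.5 rad) or (distance of pin_d from where it was at the start of the episode above 0.03 m or angle between pin_d's own z axis and vertical above 0.5 rad) or (distance of pin_e from where it was at the start of the episode above 0.03 m or angle between pin_e's own z axis and vertical above 0.5 rad) or (distance of pin_f from where it was at the start of the episode above 0.03 m or angle between pin_f's own z axis and vertical above 0.5 rad) or (distance of pen from where it was at the start of the episode above 0.03 m or angle between pen's own z axis and vertical above 0.5 rad) or (distance of test_block from where it was at the start of the episode above 0.03 m or angle between test_block's own z axis and vertical above 0.5 rad) or (distance of flat_anvil from where it was at the start of the episode above 0.03 m or angle between flat_anvil's own z axis and vertical above 0.5 rad) or (distance of v_anvil from where it was at the start of the episode above 0.03 m or angle between v_anvil's own z axis and vertical above 0.5 rad) or (distance of loupe from where it was at the start of the episode above 0.03 m or angle between loupe's own z axis and vertical above 0.5 rad)).
It also fails if it takes over 72 s, if anything falls off the work surface, if the arm or the gripper's body presses on something with over 40 N, if the wrist force passes 120 N, or if a joint passes its speed limit or range.

## Working session

There is one attempt and no reset: what is moved stays moved. The work goes in short steps, Python scripts to look and compute and a tool call to move; the robot and the scene stay as the last step left them, time stands still between calls to the robot, and variables do not carry over. Pictures are saved under pics/ and viewed, at most 10 in all, crops included, and the job is handed in when it is done.

Besides the shell and the picture viewer there is one more tool, called after ">>>" in YAML: its name, and indented under it one key for each argument. drive_tool: Moves the arm, as the interface text tells. Its arguments: {"type":"object","properties":{"series":{"type":"array"},"newtons":{"type":"number"}},"required":["series"]}

```bash
mkdir -p pics; ls; cat > h.py <<'E'
import numpy as np, cv2
from rig import env, viewer
def grab(n):
    d=viewer.get_image(n); R=cv2.Rodrigues(np.array(d["rvec"],float))[0]
    K=np.array(d["camera_matrix"]); z=d["depth"]; v,u=np.mgrid[:z.shape[0],:z.shape[1]]
    c=np.stack([(u-K[0,2])/K[0,0]*z,(v-K[1,2])/K[1,1]*z,z],-1)
    P=(c-np.array(d["tvec"]).reshape(3))@R
    P[z==0]=np.nan
    return d["img"],P
E
python3 - <<'E'
from h import *
print(env.pinch_z, env.observe())
for n in("scene","top"):
    i,P=grab(n); np.savez(f"{n}0.npz",i=i,P=P)
    cv2.imwrite(f"pics/{n}0.png",cv2.resize(i[:,:,::-1],(800,600)))
E
```

```text
pics
0.0187 {'time_s': 0.0, 'q': array([ 6.20335940e+01,  2.18405091e+01,  7.43862943e+01, -5.10685214e-04,
        8.38568578e+01, -1.23349350e+01]), 'qvel': array([ 0.0352254 ,  0.03044329,  0.03859759, -0.05304977, -0.07893118,
       -0.00596441]), 'joint_efforts': array([ 8.14178948e-04, -4.48459196e+01, -2.31282091e+01, -1.43167285e-04,
        4.72113359e-03, -2.72252407e-06]), 'position': array([0.14805002, 0.52938874, 0.23070721]), 'tool_rot': array([[-9.63014867e-01,  2.69447411e-01, -6.76921648e-04],
       [ 2.69448091e-01,  9.63014046e-01, -1.29380451e-03],
       [ 3.03272779e-04, -1.42834822e-03, -9.99998934e-01]]), 'ft_force': array([ 0.32687425, -0.08133038,  0.37218197]), 'wrist_torque': array([-0.00114099, -0.0385987 , -0.03738486]), 'gripper_force': 0.0, 'grip_width': 0.08536103082588085}
```

View pics/scene0.png

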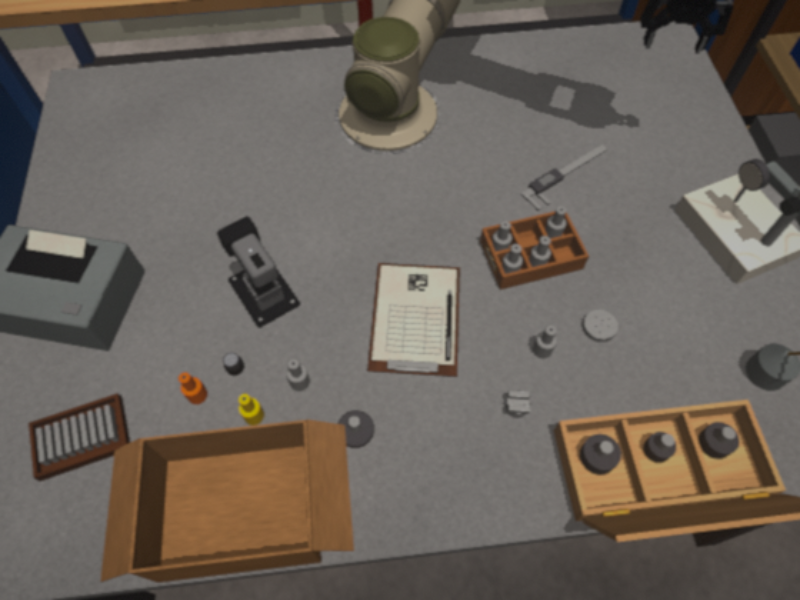

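View pics/top0.png

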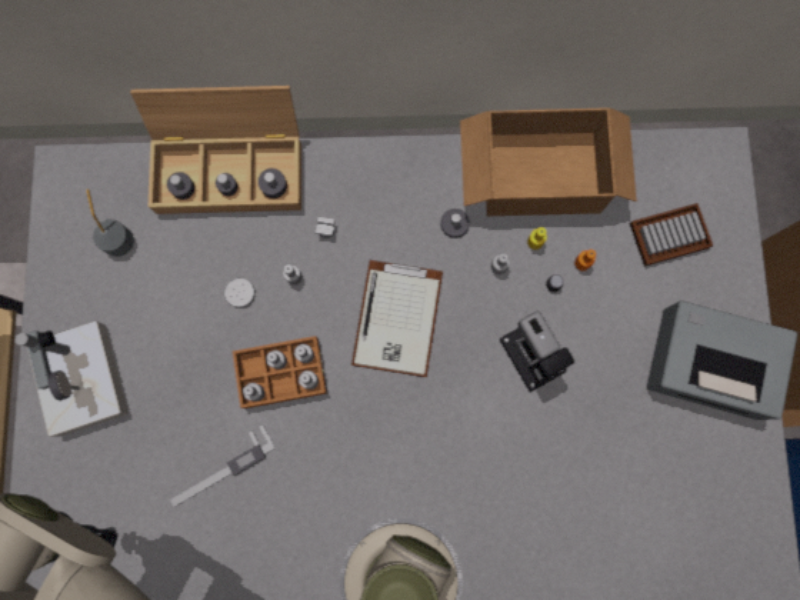

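Top view (800x600): two loose steel pins at (291,274) and (501,263). Lookalikes: yellow (538,238), orange (586,259), the packed pins at (252,392), (275,358), (303,352), (308,379), the loupe (555,283), the flat anvil's stem (455,222). I choose the two grey loose ones. The empty cells are upper left (250,362) and lower middle (280,385). The scanner is at (540,345) and the code at (392,352).

```bash
cat > m.py <<'E'
from h import *
D=np.load("top0.npz"); i,P=D["i"],D["P"]
np.set_printoptions(precision=4,suppress=True)
def near(u,v,r,lo,hi):
    u,v=u*.7,v*.7; q=P[int(v-r):int(v+r),int(u-r):int(u+r)].reshape(-1,3)
    return q[(q[:,2]>lo)&(q[:,2]<hi)]
def circ(q):
    c,r=cv2.minEnclosingCircle((q[:,:2]*1000).astype(np.float32)); return np.array(c)/1000,r
for n,u,v in [("pa",501,263),("pb",291,274),("c",308,379),("d",252,392),("e",303,352),("f",275,358),("yel",538,238),("orange",586,259)]:
    q=near(u,v,14,.072,.095); print(n,len(q),q.mean(0),*circ(q), "mid",(q[:,:2].max(0)+q[:,:2].min(0))/2)
q=near(280,372,40,.038,.052); r=cv2.minAreaRect((q[:,:2]*1000).astype(np.float32)); print("crate",r, len(q))
q=near(540,345,45,.145,.170); print("scan top",len(q),q.mean(0),cv2.minAreaRect((q[:,:2]*1000).astype(np.float32)))
q=near(540,345,45,.13,.175); print("scan head",cv2.minAreaRect((q[:,:2]*1000).astype(np.float32)))
q=near(540,345,60,.008,.016); print("cradle plate",len(q),cv2.minAreaRect((q[:,:2]*1000).astype(np.float32)))
g=i.mean(-1)
U,V=np.meshgrid(np.arange(265,284),np.arange(238,255)); w=g[V,U]<90; print("code",P[V,U][w].mean(0),w.sum())
i2=np.concatenate([cv2.resize(i[int(v*.7)-s:int(v*.7)+s,int(u*.7)-s:int(u*.7)+s],(390,390),interpolation=2) for u,v,s in[(291,274,18),(501,263,18)]],1)
cv2.imwrite("pics/c1.png",i2[:,:,::-1])
E
python3 m.py
```

```text
pa 37 [ 0.6398 -0.2241  0.0819] [ 0.6403 -0.2252] 10.205717086791992 mid [ 0.6405 -0.224 ]
pb 39 [0.6288 0.2166 0.0809] [0.6293 0.2172] 10.182363510131836 mid [0.629  0.2169]
c 43 [0.4045 0.1808 0.0873] [0.4051 0.1819] 9.951696395874023 mid [0.4049 0.1809]
d 47 [0.3825 0.2925 0.0867] [0.3828 0.2936] 9.884576797485352 mid [0.3824 0.2936]
e 43 [0.4587 0.1895 0.0873] [0.4588 0.19  ] 9.792939186096191 mid [0.4589 0.1906]
f 47 [0.4479 0.2468 0.0863] [0.4487 0.2476] 10.388338088989258 mid [0.4484 0.2476]
yel 39 [ 0.6932 -0.3059  0.0803] [ 0.6936 -0.3066] 11.399115562438965 mid [ 0.6936 -0.3056]
orange 44 [ 0.644  -0.4042  0.0803] [ 0.6451 -0.4051] 10.619669914245605 mid [ 0.645  -0.4042]
crate ((422.9400329589844, 242.4397735595703), (119.3587875366211, 175.17239379882812), 8.986226081848145) 873
scan top 785 [ 0.4492 -0.283   0.1644] ((452.93621826171875, -283.1222839355469), (122.36121368408203, 64.9486083984375), 28.373632431030273)
scan head ((453.1846008300781, -283.76129150390625), (122.08741760253906, 65.28871154785156), 27.468698501586914)
cradle plate 527 ((474.3416748046875, -306.44696044921875), (360.5009765625, 357.3332214355469), 88.50540924072266)
code [nan nan nan] 16
```

View pics/c1.png

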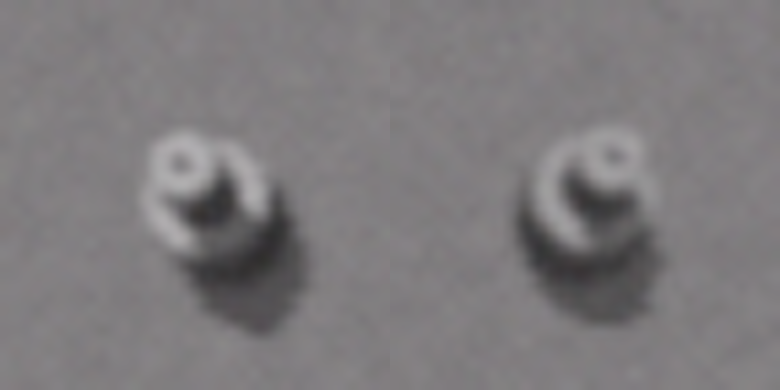

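Both crops are grey stepped pins: left crop pin_b (top view 291,274), right crop pin_a (501,263). The tool only shifts and turns about its own z, so the scanner will have to be tipped by letting it pivot in the grip (gripped at the rear).

```bash
cat >> h.py <<'E'
def to(x,y,z,yaw=None):
    "tool-frame shift and turn to TCP world x,y,z with tool y axis at heading yaw (mod 180)"
    o=env.observe(); R=o["tool_rot"]; s=R.T@(np.array([x,y,z])-o["position"])
    h=np.degrees(np.arctan2(R[1,1],R[0,1])); t=0 if yaw is None else -((yaw-h+90)%180-90)
    print("shift",np.round(s,4),"turn",round(t,2),"q6",round(o["q"][5],1),"pos",np.round(o["position"],4),"w",round(o["grip_width"],4),"gf",round(o["gripper_force"],1),"t",round(o["time_s"],2))
E
python3 - <<'E'
from h import *
np.set_printoptions(precision=4,suppress=True)
D=np.load("top0.npz"); i,P=D["i"],D["P"]
for u,v in [(392,352),(370,266),(440,274),(354,364),(426,375),(380,345),(404,345),(455,222),(555,283),(538,322),(555,360),(524,340)]:
    p=P[int(v*.7)-1:int(v*.7)+2,int(u*.7)-1:int(u*.7)+2].reshape(-1,3); print(u,v,np.nanmedian(p,0),i[int(v*.7),int(u*.7)])
to(.629,.2168,.231,99); to(.629,.2168,.12,99)
E
```

```text
392 352 [0.4612 0.0084 0.0032] [164 163 158]
370 266 [0.6477 0.0504 0.0065] [97 58 40]
440 274 [ 0.6276 -0.0997  0.0051] [87 52 37]
354 364 [0.4397 0.0902 0.0028] [90 58 43]
426 375 [ 0.4112 -0.0624  0.0026] [89 62 52]
380 345 [0.4771 0.0323 0.0065] [180 181 177]
404 345 [ 0.4761 -0.016   0.0027] [179 178 172]
455 222 [ 0.7319 -0.1321  0.0395] [107 106 108]
555 283 [ 0.5938 -0.3379  0.0352] [135 135 142]
538 322 [ 0.4927 -0.2734  0.1637] [77 75 74]
555 360 [ 0.4204 -0.3004  0.1684] [39 38 42]
524 340 [ 0.474  -0.2598  0.0571] [65 65 67]
shift [-0.5474 -0.1715 -0.0001] turn -24.63 q6 -12.3 pos [0.1481 0.5294 0.2308] w 0.0856 gf 0.0 t 0.1
shift [-0.5474 -0.1713  0.1109] turn -24.63 q6 -12.3 pos [0.1481 0.5294 0.2308] w 0.0856 gf 0.0 t 0.1
```

>>> drive_tool:
  series:
    - [[-0.547,-0.171,0.0],-24.6,0.05]
    - [[-0.547,-0.171,0.0],-24.6,0.05]
    - [[-0.547,-0.171,0.0],-24.6,0.05]
    - [[-0.547,-0.171,0.0],-24.6,0.05]
    - [[-0.547,-0.171,0.0],-24.6,0.05]
    - [[-0.547,-0.171,0.0],-24.6,0.05]
    - [[-0.547,-0.171,0.0],-24.6,0.05]
    - [[-0.547,-0.171,0.0],-24.6,0.05]
    - [[-0.547,-0.171,0.0],-24.6,0.05]
    - [[-0.547,-0.171,0.0],-24.6,0.05]
    - [[-0.547,-0.171,0.0],-24.6,0.05]
    - [[-0.547,-0.171,0.0],-24.6,0.05]
    - [[-0.547,-0.171,0.08],-24.6,0.05]
    - [[-0.547,-0.171,0.11],-24.6,0.05]
    - [[-0.547,-0.171,0.11],-24.6,0.05]
    - [[-0.547,-0.171,0.11],-24.6,0.05]
    - [[-0.547,-0.171,0.11],-24.6,0.05]
  newtons: 60

```text
time_s: 1.8
position: [0.6299, 0.218, 0.124]
tool_rot: [[-0.988, -0.156, 0.004], [-0.156, 0.988, 0.001], [-0.004, -0.0, -1.0]]
ft_force: [0.1, -0.3, 1.2]
grip_width: 0.0502
gripper_force: 0.0
```

```bash
python3 -c "
from h import *
to(.629,.2168,.049,99)"
```

```text
shift [ 0.0014 -0.001   0.075 ] turn -0.01 q6 -90.1 pos [0.6299 0.218  0.124 ] w 0.0502 gf 0.0 t 1.8
```

>>> drive_tool:
  series:
    - [[0.0,0.0,0.035],0,0.05]
    - [[0.0,0.0,0.06],0,0.05]
    - [[0.0,0.0,0.072],0,0.05]
    - [[0.0,0.0,0.072],0,0.05]
    - [[0.0,0.0,0.072],0,0.05]
    - [[0.0,0.0,0.072],0,0.01]
    - [[0.0,0.0,0.072],0,0.01]
    - [[0.0,0.0,0.072],0,0.01]
    - [[0.0,0.0,0.072],0,0.01]
    - [[0.0,0.0,0.072],0,0.01]
    - [[0.0,0.0,0.072],0,0.01]
    - [[0.0,0.0,0.072],0,0.01]
  newtons: 60

```text
time_s: 3.0
position: [0.6295, 0.2177, 0.0507]
tool_rot: [[-0.988, -0.156, 0.002], [-0.156, 0.988, 0.0], [-0.002, 0.0, -1.0]]
ft_force: [-0.8, -1.4, 5.4]
grip_width: 0.0185
gripper_force: 58.5
```

```bash
python3 -c "
from h import *
to(.629,.2168,.049,99);to(.629,.2168,.20,99);to(.440,.302,.20,99)"
```

```text
shift [ 0.0007 -0.0008  0.0017] turn -0.03 q6 -90.1 pos [0.6295 0.2177 0.0507] w 0.0185 gf 58.5 t 3.0
shift [ 0.0003 -0.0008 -0.1493] turn -0.03 q6 -90.1 pos [0.6295 0.2177 0.0507] w 0.0185 gf 58.5 t 3.0
shift [ 0.1737  0.1128 -0.1497] turn -0.03 q6 -90.1 pos [0.6295 0.2177 0.0507] w 0.0185 gf 58.5 t 3.0
```

>>> drive_tool:
  series:
    - [[0,0,-0.015],0,0.01]
    - [[0,0,-0.04],0,0.01]
    - [[0,0,-0.07],0,0.01]
    - [[0,0,-0.1],0,0.01]
    - [[0.01,0.006,-0.125],0,0.01]
    - [[0.03,0.02,-0.14],0,0.01]
    - [[0.055,0.036,-0.14],0,0.01]
    - [[0.08,0.052,-0.14],0,0.01]
    - [[0.105,0.068,-0.14],0,0.01]
    - [[0.13,0.084,-0.14],0,0.01]
    - [[0.15,0.098,-0.14],0,0.01]
    - [[0.165,0.108,-0.14],0,0.01]
    - [[0.174,0.113,-0.14],0,0.01]
    - [[0.174,0.113,-0.14],0,0.01]
    - [[0.174,0.113,-0.14],0,0.01]
    - [[0.174,0.113,-0.14],0,0.01]

```text
time_s: 4.6
position: [0.4403, 0.3017, 0.1892]
tool_rot: [[-0.988, -0.155, 0.0], [-0.155, 0.988, -0.0], [-0.0, -0.0, -1.0]]
ft_force: [-0.2, -0.2, -3.8]
grip_width: 0.0185
gripper_force: 59.0
```

```bash
python3 -c "
from h import *
i,P=grab('top'); s=i[190:320,130:270]; cv2.imwrite('pics/c2.png',cv2.resize(s,(700,600),interpolation=2)[:,:,::-1])
q=P[235:290,160:232].reshape(-1,3); q=q[(q[:,2]>.038)&(q[:,2]<.048)]; print(cv2.minAreaRect((q[:,:2]*1000).astype(np.float32)))
to(.440,.302,.08,99)"
```

```text
((424.948486328125, 227.1129150390625), (118.48983764648438, 144.87417602539062), 9.100648880004883)
shift [1.000e-04 4.000e-04 1.091e-01] turn -0.08 q6 -77.2 pos [0.4402 0.3017 0.1891] w 0.0181 gf 59.0 t 4.65
```

View pics/c2.png

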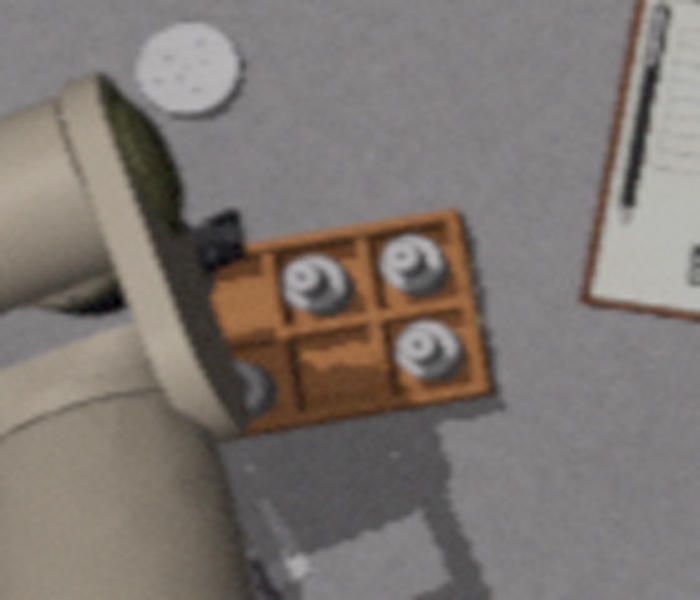

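The arm covers the far cell; the rest of the crate (e.g. empty near cell at (340,370) of the crop) agrees with the measured 9° yaw. Lowering.

>>> drive_tool:
  series:
    - [[0,0,0.03],0,0.01]
    - [[0,0,0.065],0,0.01]
    - [[0,0,0.09],0,0.01]
    - [[0,0,0.105],0,0.01]
    - [[0,0,0.115],0,0.01]
    - [[0,0,0.12],0,0.01]
    - [[0,0,0.124],0,0.01]
    - [[0,0,0.127],0,0.01]
    - [[0,0,0.13],0,0.01]
    - [[0,0,0.13],0,0.01]
    - [[0,0,0.13],0,0.01]
    - [[0,0,0.13],0,0.01]

```text
time_s: 5.85
position: [0.4395, 0.3021, 0.0596]
tool_rot: [[-0.988, -0.156, 0.0], [-0.156, 0.988, 0.0], [-0.0, 0.0, -1.0]]
ft_force: [-0.2, -0.1, -4.2]
grip_width: 0.0185
gripper_force: 59.0
```

>>> drive_tool:
  series:
    - [[0,0,0.001],0,0.01]
    - [[0,0,0.002],0,0.01]
    - [[0,0,0.003],0,0.01]
    - [[0,0,0.003],0,0.01]
    - [[0,0,0.003],0,0.01]

```text
time_s: 6.35
position: [0.4395, 0.3021, 0.0567]
tool_rot: [[-0.988, -0.156, 0.001], [-0.156, 0.988, 0.0], [-0.001, 0.0, -1.0]]
ft_force: [-1.6, -0.7, 2.8]
grip_width: 0.0183
gripper_force: 59.7
```

Contact with the floor (force changed sign). Release and go up.

>>> drive_tool:
  series:
    - [[0,0,0],0,0.022]
    - [[0,0,0],0,0.03]
    - [[0,0,0],0,0.04]
    - [[0,0,0],0,0.04]
    - [[0,0,0],0,0.04]
    - [[0,0,-0.02],0,0.04]
    - [[0,0,-0.05],0,0.04]
    - [[0,0,-0.1],0,0.05]
    - [[0,0,-0.15],0,0.05]
    - [[0,0,-0.17],0,0.05]
    - [[0,0,-0.17],0,0.05]

```text
time_s: 7.45
position: [0.4403, 0.3025, 0.2295]
tool_rot: [[-0.988, -0.156, 0.006], [-0.156, 0.988, 0.003], [-0.007, 0.002, -1.0]]
ft_force: [-0.2, 0.3, 0.0]
grip_width: 0.0499
gripper_force: 0.0
```

```bash
python3 -c "
from h import *
to(.64,-.2245,.22,99);to(.64,-.2245,.22,60)
"
```

```text
shift [-0.1149 -0.5517  0.0095] turn -0.02 q6 -77.2 pos [0.4403 0.3025 0.2295] w 0.0499 gf 0.0 t 7.45
shift [-0.1149 -0.5517  0.0095] turn 38.98 q6 -77.2 pos [0.4403 0.3025 0.2295] w 0.0499 gf 0.0 t 7.45
```

>>> drive_tool:
  series:
    - [[-0.115,-0.551,0.005],0,0.05]
    - [[-0.115,-0.551,0.005],0,0.05]
    - [[-0.115,-0.551,0.005],0,0.05]
    - [[-0.115,-0.551,0.005],0,0.05]
    - [[-0.115,-0.551,0.005],0,0.05]
    - [[-0.115,-0.551,0.005],0,0.05]
    - [[-0.115,-0.551,0.005],0,0.05]
    - [[-0.115,-0.551,0.005],0,0.05]
    - [[-0.115,-0.551,0.005],0,0.05]
    - [[-0.115,-0.551,0.005],0,0.05]
    - [[-0.115,-0.551,0.005],0,0.05]
    - [[-0.115,-0.551,0.005],0,0.05]
    - [[-0.115,-0.551,0.005],0,0.05]
    - [[-0.115,-0.551,0.005],0,0.05]
    - [[-0.115,-0.551,0.06],0,0.05]
    - [[-0.115,-0.551,0.1],0,0.05]
    - [[-0.115,-0.551,0.1],0,0.05]
    - [[-0.115,-0.551,0.1],0,0.05]

```text
time_s: 9.25
position: [0.6392, -0.2231, 0.1278]
tool_rot: [[-0.988, -0.157, 0.0], [-0.157, 0.988, -0.0], [-0.0, -0.0, -1.0]]
ft_force: [1.1, 0.1, 1.2]
grip_width: 0.0505
gripper_force: 0.0
```

```bash
python3 -c "
from h import *
i,P=grab('top'); s=i[190:320,130:270]; cv2.imwrite('pics/c3.png',cv2.resize(s,(700,600),interpolation=2)[:,:,::-1])
q=P[235:290,155:182].reshape(-1,3); q=q[(q[:,2]>.075)]; print(len(q),np.median(q,0),q.min(0),q.max(0))
q=P[235:290,155:232].reshape(-1,3); q=q[(q[:,2]>.038)&(q[:,2]<.048)]; print(cv2.minAreaRect((q[:,:2]*1000).astype(np.float32)))
to(.64,-.2245,.05,99)"
```

```text
91 [0.39103762 0.29686663 0.08792232] [0.374022   0.28306352 0.07587773] [0.44888341 0.31236006 0.09619914]
((421.188720703125, 252.15682983398438), (118.85820770263672, 156.5783233642578), 8.801230430603027)
shift [ 0.0002 -0.0006  0.0792] turn 0.04 q6 -128.3 pos [ 0.6398 -0.2237  0.1292] w 0.0502 gf 0.0 t 9.3
```

View pics/c3.png

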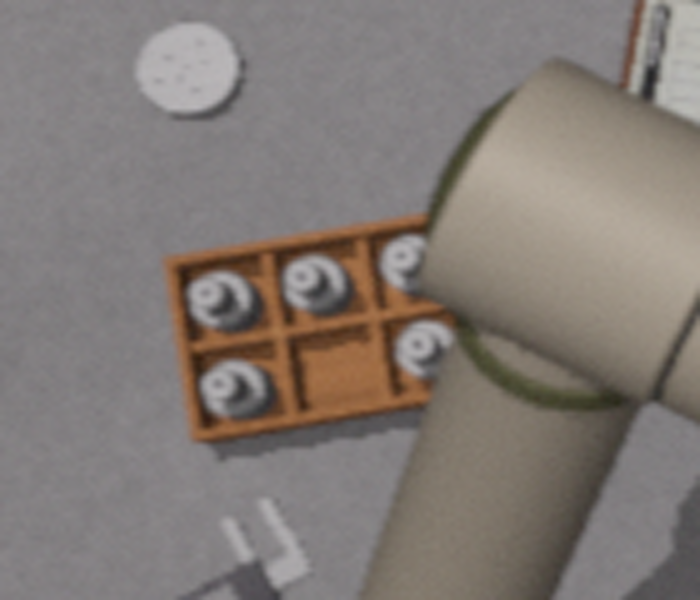

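Pin_b stands upright in the far cell (crop 220,300), centred; the near cell (340,365) is empty. Now pin_a.

>>> drive_tool:
  series:
    - [[0.0,-0.001,0.035],0,0.05]
    - [[0.0,-0.001,0.06],0,0.05]
    - [[0.0,-0.001,0.077],0,0.05]
    - [[0.0,-0.001,0.077],0,0.05]
    - [[0.0,-0.001,0.077],0,0.05]
    - [[0.0,-0.001,0.077],0,0.01]
    - [[0.0,-0.001,0.077],0,0.01]
    - [[0.0,-0.001,0.077],0,0.01]
    - [[0.0,-0.001,0.077],0,0.01]
    - [[0.0,-0.001,0.077],0,0.01]
    - [[0.0,-0.001,0.077],0,0.01]
    - [[0.0,-0.001,0.077],0,0.01]

```text
time_s: 10.5
position: [0.6398, -0.2258, 0.0512]
tool_rot: [[-0.988, -0.156, 0.003], [-0.156, 0.988, -0.002], [-0.003, -0.002, -1.0]]
ft_force: [-0.8, -0.8, 7.2]
grip_width: 0.0185
gripper_force: 58.6
```

```bash
python3 -c "
from h import *
to(.3948,.2378,.20,99)"
```

```text
shift [ 0.1694  0.4958 -0.1503] turn -0.04 q6 -128.4 pos [ 0.6398 -0.2258  0.0512] w 0.0185 gf 58.6 t 10.5
```

>>> drive_tool:
  series:
    - [[0,0,-0.015],0,0.01]
    - [[0,0,-0.045],0,0.01]
    - [[0,0,-0.08],0,0.01]
    - [[0.003,0.01,-0.115],0,0.01]
    - [[0.012,0.035,-0.14],0,0.01]
    - [[0.025,0.073,-0.145],0,0.01]
    - [[0.04,0.117,-0.145],0,0.01]
    - [[0.055,0.161,-0.145],0,0.01]
    - [[0.07,0.205,-0.145],0,0.01]
    - [[0.085,0.249,-0.145],0,0.01]
    - [[0.1,0.293,-0.145],0,0.01]
    - [[0.115,0.337,-0.145],0,0.01]
    - [[0.13,0.381,-0.145],0,0.01]
    - [[0.145,0.425,-0.145],0,0.01]
    - [[0.158,0.463,-0.145],0,0.01]
    - [[0.166,0.485,-0.145],0,0.01]
    - [[0.1695,0.495,-0.145],0,0.01]
    - [[0.1695,0.495,-0.145],0,0.01]
    - [[0.1695,0.495,-0.145],0,0.01]
    - [[0.1695,0.495,-0.145],0,0.01]

```text
time_s: 12.5
position: [0.3951, 0.2364, 0.1942]
tool_rot: [[-0.988, -0.154, -0.0], [-0.154, 0.988, -0.0], [0.0, -0.0, -1.0]]
ft_force: [0.0, 0.2, -3.6]
grip_width: 0.0186
gripper_force: 59.1
```

```bash
python3 -c "
from h import *
to(.3948,.2378,.0572,99)"
```

```text
shift [1.00e-04 1.50e-03 1.37e-01] turn -0.11 q6 -82.8 pos [0.3951 0.2364 0.1942] w 0.0186 gf 59.1 t 12.5
```

>>> drive_tool:
  series:
    - [[0,0.001,0.03],0,0.01]
    - [[0,0.001,0.065],0,0.01]
    - [[0,0.001,0.095],0,0.01]
    - [[0,0.001,0.11],0,0.01]
    - [[0,0.001,0.12],0,0.01]
    - [[0,0.001,0.126],0,0.01]
    - [[0,0.001,0.13],0,0.01]
    - [[0,0.001,0.132],0,0.01]
    - [[0,0.001,0.134],0,0.01]
    - [[0,0.001,0.135],0,0.01]
    - [[0,0.001,0.136],0,0.01]
    - [[0,0.001,0.136],0,0.01]
    - [[0,0.001,0.136],0,0.01]

```text
time_s: 13.8
position: [0.3943, 0.2383, 0.0584]
tool_rot: [[-0.988, -0.156, 0.0], [-0.156, 0.988, 0.0], [-0.0, 0.0, -1.0]]
ft_force: [0.8, 0.0, -3.1]
grip_width: 0.0184
gripper_force: 59.2
```

>>> drive_tool:
  series:
    - [[0,0,0.0008],0,0.01]
    - [[0,0,0.0016],0,0.01]
    - [[0,0,0.0016],0,0.01]
    - [[0,0,0.0016],0,0.01]

```text
time_s: 14.2
position: [0.3945, 0.2383, 0.0571]
tool_rot: [[-0.988, -0.156, 0.001], [-0.156, 0.988, 0.0], [-0.001, 0.0, -1.0]]
ft_force: [-0.5, -1.3, 3.8]
grip_width: 0.0184
gripper_force: 60.0
```

>>> drive_tool:
  series:
    - [[0,0,0],0,0.022]
    - [[0,0,0],0,0.03]
    - [[0,0,0],0,0.04]
    - [[0,0,0],0,0.04]
    - [[0,0,0],0,0.04]
    - [[0,0,-0.02],0,0.04]
    - [[0,0,-0.05],0,0.04]
    - [[0,0,-0.1],0,0.06]
    - [[0,0,-0.15],8,0.06]
    - [[0,0,-0.19],16,0.08]
    - [[0,0,-0.22],24,0.08]
    - [[0,0,-0.22],32,0.08]

```text
time_s: 15.4
position: [0.3954, 0.2387, 0.2808]
tool_rot: [[-0.918, 0.396, 0.008], [0.396, 0.918, 0.002], [-0.006, 0.005, -1.0]]
ft_force: [0.7, 0.6, -0.6]
grip_width: 0.0802
gripper_force: 0.0
```

>>> drive_tool:
  series:
    - [[0,0,0],8,0.08]
    - [[0,0,0],16,0.08]
    - [[0,0,0],24,0.08]
    - [[0,0,0],32,0.08]
    - [[0,0,0],40,0.08]
    - [[0,0,0],48,0.08]
    - [[0,0,0],56,0.08]
    - [[0,0,0],64,0.08]
    - [[0,0,0],72,0.08]
    - [[0,0,0],80,0.08]
    - [[0,0,0],88,0.08]
    - [[0,0,0],96,0.08]
    - [[0,0,0],104,0.08]
    - [[0,0,0],112,0.08]
    - [[0,0,0],120,0.08]
    - [[0,0,0],128,0.08]
    - [[0,0,0],128,0.08]

```text
time_s: 17.1
position: [0.3942, 0.2382, 0.2766]
tool_rot: [[0.875, 0.483, -0.0], [0.483, -0.875, -0.0], [-0.0, -0.0, -1.0]]
ft_force: [0.0, -0.0, 0.1]
grip_width: 0.0802
gripper_force: 0.0
```

```bash
python3 - <<'E'
from h import *
np.set_printoptions(precision=4,suppress=True)
to(.489,-.264,.26,-62)
i,P=grab('top'); np.savez('t1.npz',i=i,P=P)
v,u=np.mgrid[200:285,340:415]; q=P[200:285,340:415].reshape(-1,3)
h=q[(q[:,2]>.15)&(q[:,2]<.175)]
print(cv2.minAreaRect((h[:,:2]*1000).astype(np.float32)),np.percentile(h[:,2],[5,50,95]))
a=np.radians(208); n=np.array([np.cos(a),np.sin(a)]); t=np.array([-n[1],n[0]])
s=h[:,:2]@n; w=h[:,:2]@t
for k in np.arange(s.min(),s.max(),.01):
    m=(s>=k)&(s<k+.01); print(round(k,3),w[m].min().round(3),w[m].max().round(3),np.median(h[m,2]).round(3))
j=i[190:300,330:430]; cv2.imwrite('pics/c4.png',cv2.resize(np.concatenate([j,i[225:300,150:250][:75].repeat(1,0) if 0 else np.pad(i[225:300,150:250],((0,35),(0,0),(0,0)))],1),(800,440),interpolation=2)[:,:,::-1])
E
```

```text
shift [-0.1597  0.4855  0.0167] turn 0.9 q6 77.5 pos [0.3942 0.2382 0.2766] w 0.0802 gf 0.0 t 17.1
((452.8839111328125, -283.54241943359375), (121.75970458984375, 64.81565856933594), 27.252899169921875) [0.1584 0.1662 0.171 ]
-0.328 0.441 0.485 0.164
-0.318 0.44 0.487 0.166
-0.308 0.44 0.486 0.166
-0.298 0.439 0.485 0.166
-0.288 0.44 0.486 0.165
-0.278 0.44 0.485 0.165
-0.268 0.44 0.486 0.166
-0.258 0.44 0.486 0.166
-0.248 0.432 0.495 0.165
-0.238 0.43 0.494 0.168
-0.228 0.43 0.493 0.167
-0.218 0.43 0.495 0.167
-0.208 0.436 0.486 0.161
```

View pics/c4.png

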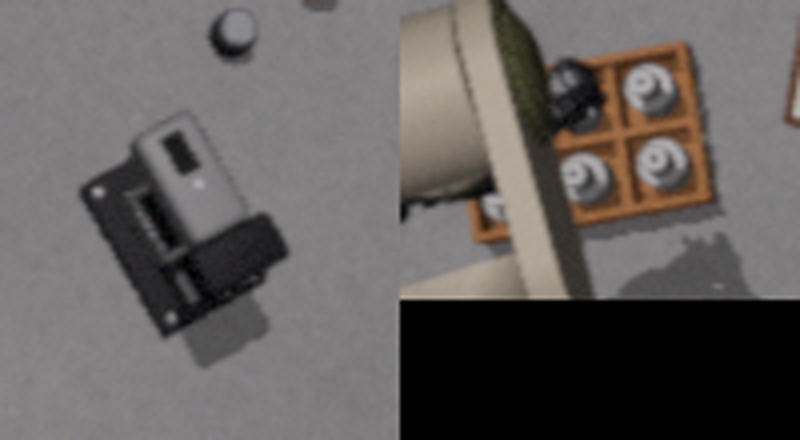

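Scanner nose (dark, crop 240,250) points down-right, heading about 208°; both placed pins look upright in their cells.

>>> drive_tool:
  series:
    - [[-0.157,0.486,0.017],1,0.085]
    - [[-0.157,0.486,0.017],1,0.085]
    - [[-0.157,0.486,0.017],1,0.085]
    - [[-0.157,0.486,0.017],1,0.085]
    - [[-0.157,0.486,0.017],1,0.085]
    - [[-0.157,0.486,0.017],1,0.085]
    - [[-0.157,0.486,0.017],1,0.085]
    - [[-0.157,0.486,0.017],1,0.085]
    - [[-0.157,0.486,0.017],1,0.085]
    - [[-0.157,0.486,0.017],1,0.085]
    - [[-0.157,0.486,0.017],1,0.085]
    - [[-0.157,0.486,0.017],1,0.085]
    - [[-0.157,0.486,0.017],1,0.085]
    - [[-0.157,0.486,0.017],1,0.085]
    - [[-0.157,0.486,0.017],1,0.085]
    - [[-0.157,0.486,0.017],1,0.085]

```text
time_s: 18.75
position: [0.4924, -0.2621, 0.2601]
tool_rot: [[0.882, 0.47, 0.0], [0.47, -0.882, -0.0], [0.0, 0.0, -1.0]]
ft_force: [-0.7, 1.0, 0.6]
grip_width: 0.0848
gripper_force: 0.0
```

```bash
python3 -c "
from h import *
to(.4916,-.2631,.126,-62.2)"
```

```text
shift [-0.0012  0.0005  0.1341] turn 0.26 q6 21.8 pos [ 0.4924 -0.2621  0.2601] w 0.0848 gf 0.0 t 18.75
```

>>> drive_tool:
  series:
    - [[-0.001,0.0005,0.04],0,0.085]
    - [[-0.001,0.0005,0.08],0,0.085]
    - [[-0.001,0.0005,0.11],0,0.085]
    - [[-0.001,0.0005,0.125],0,0.085]
    - [[-0.001,0.0005,0.134],0,0.085]
    - [[-0.001,0.0005,0.134],0,0.085]
    - [[-0.001,0.0005,0.134],0,0.06]
    - [[-0.001,0.0005,0.134],0,0.055]
    - [[-0.001,0.0005,0.134],0,0.05]
    - [[-0.001,0.0005,0.134],0,0.047]
    - [[-0.001,0.0005,0.134],0,0.04]
    - [[-0.001,0.0005,0.134],0,0.04]
    - [[-0.001,0.0005,0.134],0,0.04]
    - [[-0.001,0.0005,0.134],0,0.04]
    - [[-0.001,0.0005,0.134],0,0.04]
  newtons: 80

```text
time_s: 20.25
position: [0.4921, -0.2641, 0.1265]
tool_rot: [[0.883, 0.469, 0.001], [0.469, -0.883, -0.001], [0.001, 0.002, -1.0]]
ft_force: [1.1, 0.4, 6.2]
grip_width: 0.0451
gripper_force: 81.8
```

Gripped. Lift straight up: foot must go from 12 mm to above 71 mm.

>>> drive_tool:
  series:
    - [[0,0,-0.005],0,0.04]
    - [[0,0,-0.012],0,0.04]
    - [[0,0,-0.02],0,0.04]
    - [[0,0,-0.03],0,0.04]
    - [[0,0,-0.04],0,0.04]
    - [[0,0,-0.05],0,0.04]
    - [[0,0,-0.06],0,0.04]
    - [[0,0,-0.075],0,0.04]
    - [[0,0,-0.09],0,0.04]
    - [[0,0,-0.105],0,0.04]
    - [[0,0,-0.12],0,0.04]
    - [[0,0,-0.12],0,0.04]
    - [[0,0,-0.12],0,0.04]

```text
time_s: 21.55
position: [0.4916, -0.2637, 0.2456]
tool_rot: [[0.883, 0.469, -0.0], [0.469, -0.883, 0.0], [-0.0, -0.0, -1.0]]
ft_force: [-0.4, -0.3, -3.8]
grip_width: 0.0451
gripper_force: 82.0
```

```bash
cat > sc.py <<'E'
from h import *
import sys
np.set_printoptions(precision=4,suppress=True)
to(.49,-.263,.25,-62.2); o=env.observe(); print("ft",o["ft_force"],o["wrist_torque"])
i,P=grab('scene')
# points of the scanner below the pads: box around the tool, print side profile
p=o["position"]; R=o["tool_rot"]; pv=p-.0187*R[:,2]
q=P.reshape(-1,3)-pv; n=-R[:,0] if len(sys.argv)<2 else R[:,0]; t=R[:,1]
s,w,z=q@n,q@t,q[:,2]
m=(abs(w)<.034)&(s>-.2)&(s<.18)&(z<.03)&(z+pv[2]>.03); 
img=np.full((300,400,3),255,np.uint8)
for a,b in zip(s[m],z[m]): cv2.circle(img,(int(200+1000*a),int(60-1000*b)),1,(0,0,0),-1)
u,_=cv2.projectPoints(pv.reshape(1,3),*[np.array(viewer.get_image('scene')[k],float) for k in("rvec","tvec","camera_matrix")],None); x,y=u.ravel().astype(int)
c=i[max(0,y-80):y+100,max(0,x-100):x+140]; c=cv2.resize(c,(400,300))
cv2.imwrite(f'pics/s{int(o["time_s"]*100)}.png',np.concatenate([c[:,:,::-1],img],1)); print(f'pics/s{int(o["time_s"]*100)}.png',pv,m.sum())
E
python3 sc.py
```

```text
shift [-0.001  -0.0014 -0.0044] turn 0.17 q6 21.7 pos [ 0.4916 -0.2637  0.2456] w 0.0451 gf 82.0 t 21.55
ft [-0.4115 -0.3378 -3.7617] [ 0.0442 -0.1185 -0.0025]
pics/s2155.png [ 0.4916 -0.2637  0.2643] 1224
```

>>> drive_tool:
  series:
    - [[0,0,0],0,0.04]
    - [[0,0,0],0,0.04]
    - [[0,0,0],0,0.04]
    - [[0,0,0],0,0.04]
  newtons: 30

```text
time_s: 22.15
position: [0.4917, -0.2639, 0.2457]
tool_rot: [[0.883, 0.469, -0.0], [0.469, -0.883, 0.0], [-0.0, -0.0, -1.0]]
ft_force: [-0.1, 0.3, -2.0]
grip_width: 0.045
gripper_force: 82.0
```

```bash
python3 sc.py
```

```text
shift [-0.0011 -0.0016 -0.0043] turn 0.17 q6 21.7 pos [ 0.4917 -0.2639  0.2457] w 0.045 gf 82.0 t 22.15
ft [-0.1329  0.342  -2.0111] [ 0.0597 -0.1337  0.0385]
pics/s2215.png [ 0.4917 -0.2639  0.2644] 1221
```

>>> drive_tool:
  series:
    - [[0,0,0],0,0.04]
    - [[0,0,0],0,0.04]
    - [[0,0,0],0,0.04]
    - [[0,0,0],0,0.04]
  newtons: 20

```text
time_s: 22.75
position: [0.4917, -0.2639, 0.2457]
tool_rot: [[0.883, 0.469, 0.0], [0.469, -0.883, 0.0], [0.0, -0.0, -1.0]]
ft_force: [-0.9, -0.2, -2.1]
grip_width: 0.045
gripper_force: 82.0
```

```bash
python3 sc.py
```

```text
shift [-0.0011 -0.0015 -0.0043] turn 0.17 q6 21.7 pos [ 0.4917 -0.2639  0.2457] w 0.045 gf 82.0 t 22.75
ft [-0.8812 -0.1532 -2.0627] [ 0.1037 -0.0539  0.0262]
pics/s2275.png [ 0.4917 -0.2639  0.2644] 1229
```

View pics/s2275.png

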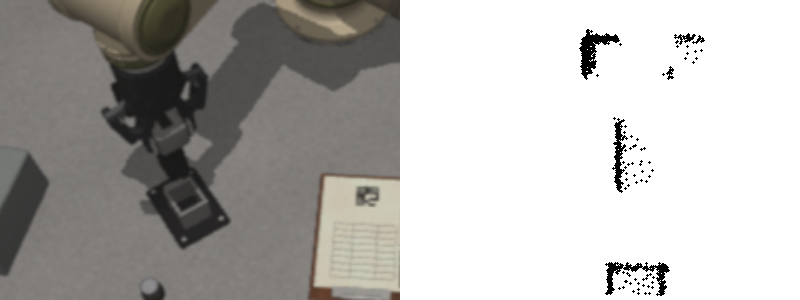

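The scanner hangs upright in the grip (handle's back face vertical in the profile at column 618), with the empty cup below it (crop 187,197). Reclosing lighter isn't obeyed, so I'll lever it: dip the foot 10 mm into the cup, and carry the head forward along an arc over the front rim.

>>> drive_tool:
  series:
    - [[0,0,0.03],0,0.04]
    - [[0,0,0.055],0,0.04]
    - [[0,0,0.07],0,0.04]
    - [[0,0,0.08],0,0.04]
    - [[0,0,0.084],0,0.04]
    - [[0,0,0.084],0,0.04]
    - [[0,0,0.084],0,0.04]
    - [[-0.005,0,0.082],0,0.04]
    - [[-0.012,0,0.08],0,0.04]

```text
time_s: 23.85
position: [0.4819, -0.2695, 0.1667]
tool_rot: [[0.883, 0.469, 0.004], [0.469, -0.883, -0.001], [0.003, 0.002, -1.0]]
ft_force: [4.4, 1.9, -0.1]
grip_width: 0.0448
gripper_force: 81.5
```

>>> drive_tool:
  series:
    - [[-0.006,0,-0.002],0,0.04]
    - [[-0.012,0,-0.0044],0,0.04]
    - [[-0.018,0,-0.006],0,0.04]
    - [[-0.024,0,-0.007],0,0.04]
    - [[-0.03,0,-0.008],0,0.04]
    - [[-0.036,0,-0.0087],0,0.04]
    - [[-0.042,0,-0.0092],0,0.04]
    - [[-0.048,0,-0.0094],0,0.04]

```text
time_s: 24.65
position: [0.4383, -0.2924, 0.1754]
tool_rot: [[0.883, 0.469, 0.001], [0.469, -0.883, -0.0], [0.0, 0.001, -1.0]]
ft_force: [5.4, 1.8, 1.0]
grip_width: 0.0454
gripper_force: 80.0
```

Steady 5.5 N resistance: it is pivoting. Continue.

>>> drive_tool:
  series:
    - [[-0.006,0,0.0002],0,0.04]
    - [[-0.012,0,0.0004],0,0.04]
    - [[-0.018,0,0.001],0,0.04]
    - [[-0.024,0,0.002],0,0.04]
    - [[-0.03,0,0.003],0,0.04]
    - [[-0.035,0,0.0045],0,0.04]
    - [[-0.041,0,0.006],0,0.04]
    - [[-0.046,0,0.0078],0,0.04]
    - [[-0.052,0,0.01],0,0.04]
    - [[-0.057,0,0.0122],0,0.04]
    - [[-0.064,0,0.0155],0,0.04]
    - [[-0.066,0,0.0165],0,0.04]

```text
time_s: 25.85
position: [0.3797, -0.3233, 0.1583]
tool_rot: [[0.884, 0.468, -0.0], [0.468, -0.884, 0.0], [-0.0, -0.0, -1.0]]
ft_force: [1.3, 0.4, 3.7]
grip_width: 0.0453
gripper_force: 80.6
```

```bash
python3 sc.py
```

```text
shift [ 0.1256 -0.0016 -0.0917] turn 0.13 q6 8.0 pos [ 0.3797 -0.3233  0.1583] w 0.0453 gf 80.6 t 25.85
ft [1.3294 0.3651 3.665 ] [ 0.3542 -0.7816  0.004 ]
pics/s2585.png [ 0.3797 -0.3233  0.177 ] 1368
```

>>> drive_tool:
  series:
    - [[0,0,-0.01],0,0.04]
    - [[0,0,-0.025],0,0.04]
    - [[0,0,-0.045],0,0.04]
    - [[0,0,-0.07],0,0.04]
    - [[0,0,-0.095],0,0.04]
    - [[0,0,-0.115],0,0.04]
    - [[0,0,-0.12],0,0.04]
    - [[0,0,-0.12],0,0.04]
    - [[0,0,-0.12],0,0.04]

```text
time_s: 26.95
position: [0.38, -0.3225, 0.2775]
tool_rot: [[0.883, 0.469, -0.002], [0.469, -0.883, 0.002], [-0.001, -0.002, -1.0]]
ft_force: [-0.2, -0.3, -2.2]
grip_width: 0.0452
gripper_force: 80.2
```

```bash
python3 sc.py
```

```text
shift [ 0.1251 -0.0009  0.0274] turn 0.18 q6 8.1 pos [ 0.38   -0.3225  0.2775] w 0.0452 gf 80.2 t 26.95
ft [-0.1564 -0.3398 -2.2183] [ 0.0386  0.0407 -0.0517]
pics/s2695.png [ 0.3801 -0.3226  0.2962] 1770
```

```bash
ls pics/s*
```

```text
pics/s2155.png
pics/s2215.png
pics/s2275.png
pics/s2585.png
pics/s2695.png
pics/scene0.png
```

View pics/s2695.png

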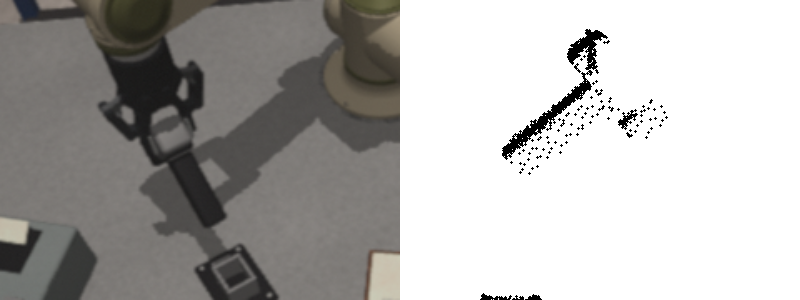

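Tilt measured: handle back face runs (587,85)→(505,152), i.e. nose about 51° down. Moving to the code.

>>> drive_tool:
  series:
    - [[0.01,-0.007,0],0,0.04]
    - [[0.03,-0.02,0],0,0.04]
    - [[0.06,-0.04,0],0,0.04]
    - [[0.09,-0.06,0],0,0.04]
    - [[0.12,-0.08,0],0,0.04]
    - [[0.15,-0.1,0],0,0.04]
    - [[0.18,-0.12,0],0,0.04]
    - [[0.21,-0.139,0],0,0.04]
    - [[0.24,-0.159,0],0,0.04]
    - [[0.27,-0.179,0],0,0.04]
    - [[0.3,-0.199,0],0,0.04]
    - [[0.33,-0.219,0.01],0,0.04]
    - [[0.355,-0.235,0.025],0,0.04]
    - [[0.372,-0.247,0.045],0,0.04]
    - [[0.381,-0.253,0.065],0,0.04]
    - [[0.384,-0.255,0.083],0,0.04]
    - [[0.384,-0.255,0.093],0,0.04]
    - [[0.384,-0.255,0.096],0,0.04]
    - [[0.384,-0.255,0.096],0,0.04]
    - [[0.384,-0.255,0.096],0,0.04]
  newtons: 80

```text
time_s: 29.15
position: [0.6002, 0.0821, 0.1837]
tool_rot: [[0.883, 0.469, 0.002], [0.469, -0.883, -0.0], [0.001, 0.001, -1.0]]
ft_force: [0.3, 0.5, -2.7]
grip_width: 0.0452
gripper_force: 82.0
```

```bash
python3 sc.py; python3 - <<'E'
from h import *
np.set_printoptions(precision=4,suppress=True)
i,P=grab('top'); cv2.imwrite('pics/top9.png',cv2.resize(i[:,:,::-1],(800,600)))
E
```

```text
shift [-0.259   0.2533 -0.0665] turn 0.14 q6 58.7 pos [0.6002 0.0821 0.1837] w 0.0452 gf 82.0 t 29.15
ft [ 0.3303  0.455  -2.6702] [ 0.0207 -0.0674 -0.0147]
pics/s2915.png [0.6002 0.0821 0.2024] 1508
```

View pics/top9.png

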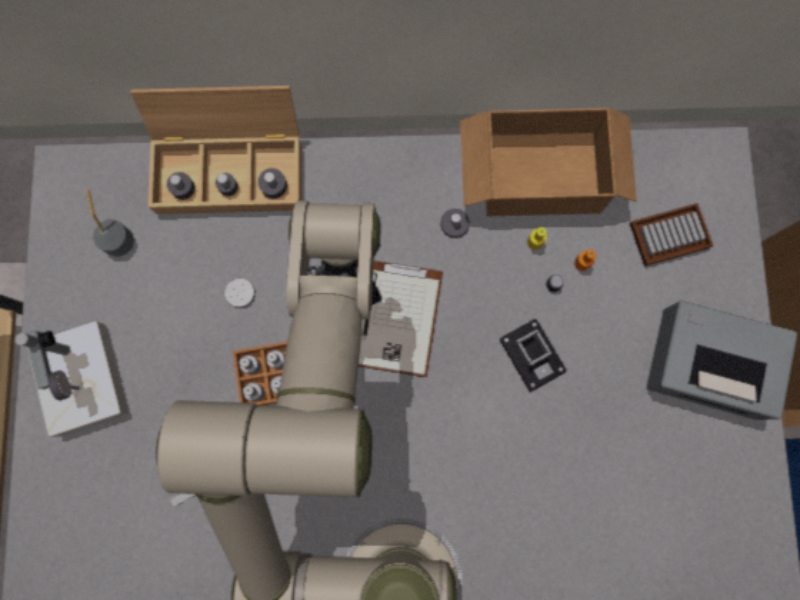

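The top view shows the arm over the clipboard, code (392,352) clear, the cradle empty (533,350), bench items undisturbed. One last check of the scanner's profile.

View pics/s2915.png

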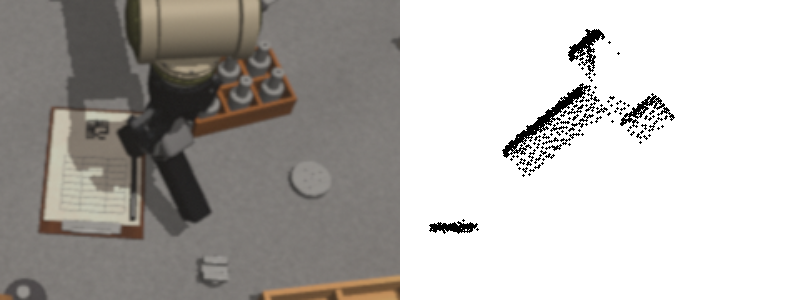

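The profile still shows about 51° nose-down. The code lies 150 mm out, within a few mm of the line of sight, and nothing touches. Let it settle and hand in.

>>> drive_tool:
  series:
    - [[0,0,0],0,0.04]
    - [[0,0,0],0,0.04]
    - [[0,0,0],0,0.04]
    - [[0,0,0],0,0.04]
    - [[0,0,0],0,0.04]
    - [[0,0,0],0,0.04]

```text
time_s: 30.0
position: [0.6, 0.0823, 0.1826]
tool_rot: [[0.883, 0.469, -0.0], [0.469, -0.883, -0.0], [-0.0, -0.0, -1.0]]
ft_force: [0.2, -0.2, -2.4]
grip_width: 0.0447
gripper_force: 82.0
```

```bash
python3 -c "
from h import *
print(env.close_job())"
```

```text
the job is handed in; nothing more can be done
None
```

I handed the job in at 30 s (no verdict came back): both pins stand in the two empty cells, and the scanner is held still about 51° nose-down, its window about 150 mm from the code by my measurements.

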